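Turn the fittings carousel and fetch the reducer

ROBOT

A 6-joint arm with a two-finger parallel gripper is mounted at the origin on the work surface. World frame = base frame: x ahead of the robot, y to its left, z up, the work surface at z = 0. Lengths are in m, angles in rad, forces in N, time in s.
With the tool pointing down it reaches from about 0.35 to 0.85 m from the base axis. Payload 8.1 kg.
Tool frame: the origin (TCP) lies on the mounting face of the last link; the fingertips stand 186 mm ahead of it and the grasp point (between the pads) lies 167 mm ahead of it; z points along the fingers, y is the line along which they close (so a half turn about z gives the same grasp; the last joint's range is limited). The gripper opens to 93 mm and grips with 3 to 60 N. Pads are 15 mm wide; open, the fingers measure 128 mm over their backs; the gripper's body (75 mm by 188 mm) begins 65 mm behind the grasp point.
Start: joints at [-1.235, 0.13, 1.488, -0, 1.523, -0.085], TCP at [0.245, -0.548, 0.405] pointing down, gripper open.
Joint ranges: [-2.96, 2.96], [-0.89, 2.26], [0.02, 2.5], [-1.34, 4.48], [0, 2.73], [-2.66, 2.66]. Speed limits (rad/s): [2.39, 2.39, 2.79, 3.14, 3.14, 3.14].

INTERFACE

Orientations are given as a rotation vector (axis times angle).
In Python, from plant import read_state, read_camera, camera_params, close_job gives the robot as it stands. The module is installed in compiled form; this text tells all that it offers.
- The arm moves only by the tool servo_tool, never from a script. Its argument "increments" is a list of rows, each an object with "slide": the shift along the tool's x, y, z in mm, a list of three; "dr": the turn, a rotation vector about the tool's x, y, z in rad, a list of three; "jaw": the closure, from 0 (fully open) to 1 (shut). In form: [{"slide": [x, y, z], "dr": [ax, ay, az], "jaw": jaw}, ...]. A call has 1 to 20 rows; each row is the pose to reach, as a shift and turn from the pose commanded when the call began, along the tool's axes at that moment; what a row does not reach only later rows make up. A row lasts 1/10 s, in which the tool goes at most 50 mm and 8.59 degrees, less where a joint would pass 70% of its speed; a pose out of reach is approached as far as the arm can. A call with a gripper value outside its range is refused whole. The fingers move at their own pace and stop on an object; "force" is the grip in N (left out, the last holds). Time passes only in rows, so rows that repeat a pose let the fingers close. It gives the time, the measured TCP pose, the force, the opening and the grip force at its end, in the units of the state.
- read_state(): the state, without advancing time (a new reading comes with each control period).
- read_camera(name): name is "scene" or "side" or "wrist"; returns (picture, depth): 420x560x3 uint8, red, green, blue; 420x560 float32, m along the optical axis (not along the pixel's ray), 0 where there is no reading.
- camera_params(name): a dict with "fx", "fy", "cx", "cy" (pixels), "rvec" (rotation vector, rad) and "tvec" (3), from world to camera coordinates, as OpenCV has them. Camera axes: x right, y down, z forward; pixel columns grow to the right and rows downward; lengths in m; the calibration is good to about 2 mm. A picture is of the moment at which its call begins: read the wrist's pose just before it. camera_params takes no time and is no camera call; for the wrist camera it gives the pose at the moment of the call.
- close_job(): hands the job in; it is judged then, once.
The state is a dict: "t": time; "q": joint angles; "dq": joint speeds; "joint_torque": joint torques, N m; "tool_pos": TCP position; "orientation": TCP orientation; "force": force on the tool from outside, world axes, zero at the start; "wrist_torque": the same for the moment, N m; "opening": finger opening in m; "gripper_force": force on a finger pad.
Only numpy, scipy, OpenCV 4.12 (cv2) and the standard library are available. Lean on these libraries where they do the work, as an engineer would, in place of code of your own. Each camera call takes 0.05 s, during which the arm holds its last target. There are 200 camera calls.

TASK

Turn the fittings carousel (its knob sticks up through the clear cover) until the reducing fitting, the one with a wide hexagon below and one slim round stem on top, stands in the middle of the opening at the front of the cover, and let go. Then take that fitting out through the opening and set it down upright, without dropping it, in the empty bay of the grey two-bay tray.

Things in the scene. Friction and masses are not known exactly. Their poses are not given: they have to be found in the camera images.
- reducer: Wanted steel fitting, 70-120 g, upright in a carousel compartment: hexagon 31 mm over corners up to 22 mm, 23 mm round collar to 28 mm, plain round stem 16 mm in diameter to the top at 54 mm: grip the stem from any side. Origin: centre of the underside; z up. Starts 45-75 deg left or right of the opening's middle, 98 mm from the axis. Its look-alike has a second hexagon on top, not a stem.
- carousel: Charcoal disc, 268 mm wide, turns either way (0.1 N m), stays where left. Origin: on its axis, under the disc, 32 mm above the table; yaw = its turn. Compartment floors 8 mm above the origin, walls 12 mm high. Knob: white bar on the axis, above the cover, 56 mm long along x, 16 mm wide along y, 96 to 124 mm above the origin: grip across the width from above, twist.
- stand: Fixed white base with a flat clear cover, top 104 mm above the table (post caps 110), reaching 145 mm fore and aft, 155 mm sideways. Origin: on the table, on the carousel's axis. Opening in the cover on the -x side: 160 mm wide, centred on the x axis, from 45 mm in front of the axis outwards; pick place 98 mm from the axis along -x. 80 mm hole round the knob.
- bay (a point): Centre of the floor of the empty bay of the fixed grey tray (180 x 100 x 20 mm, two bays along its x axis; the other bay holds a loose nut). On the floor surface, 4 mm above the table; z up. The bay measures 84 mm along x and 92 mm along y inside; walls 4 mm thick rise 16 mm above this point.
There are look-alikes about, which are no part of the job. Leave any black or blue look-alike of the reducer alone. There is more than one size of the part that bears bay; the job needs the smaller.

How it is judged:
By the outcome, as a careful person would: the job done as asked, in the order asked, and still so for the second after the job is handed in, with the robot touching nothing.
It also fails if it takes over 46 s, if anything falls off the work surface, if the arm or the gripper's body presses on something with over 40 N, if the wrist force passes 120 N, or if a joint passes its speed limit or range.

## Working session

There is one attempt and no reset: what is moved stays moved. The work goes in short steps, Python scripts to look and compute and a tool call to move; the robot and the scene stay as the last step left them, time stands still between calls to the robot, and variables do not carry over. Pictures are saved under pics/ and viewed, at most 13 in all, crops included, and the job is handed in when it is done.

Besides the shell and the picture viewer there is one more tool, called after "Request:" as name(argument=value, ...) on one line, values as JSON. servo_tool: Moves the arm, as the interface text tells. Its arguments: {"type":"object","properties":{"increments":{"type":"array"},"force":{"type":"number"}},"required":["increments"]}

```bash
mkdir -p pics; cat > h.py <<'E'
import numpy as np,cv2
from plant import *
def shot(n,f):
    P=camera_params(n);im,d=read_camera(n);cv2.imwrite(f'pics/{f}.png',im[:,:,::-1]);np.savez(f'pics/{f}.npz',im=im,d=d,**{k:np.array(v) for k,v in P.items()})
def load(f): return np.load(f'pics/{f}.npz')
def ray(S,u,v):
    R=cv2.Rodrigues(S['rvec'])[0];t=S['tvec'].ravel();c=-R.T@t
    return c,R.T@np.array([(u-S['cx'])/S['fx'],(v-S['cy'])/S['fy'],1])
def onz(S,u,v,z):
    c,r=ray(S,u,v);return c+r*(z-c[2])/r[2]
def dep(S,u,v):
    c,r=ray(S,u,v);d=S['d'][int(v)-1:int(v)+2,int(u)-1:int(u)+2];return c+r*np.median(d)
def cloud(S):
    v,u=np.mgrid[0:420,0:560];R=cv2.Rodrigues(S['rvec'])[0]
    p=np.stack([(u-S['cx'])/S['fx'],(v-S['cy'])/S['fy'],np.ones(u.shape)],-1)*S['d'][...,None]
    return (p-S['tvec'].ravel())@R
E
python3 - <<'E'
from h import *
s=read_state();print(s)
shot('scene','a');shot('side','b')
E
```

```text
{'t': 0.0, 'q': array([-1.23539820e+00,  1.31178097e-01,  1.48925964e+00, -6.69508791e-06,
        1.52299412e+00, -8.53904050e-02]), 'dq': array([ 8.68184488e-04, -1.65579161e-04,  7.67968062e-04, -5.16721075e-04,
        1.14825324e-03,  5.65436651e-05]), 'joint_torque': array([ 5.23062988e-05, -5.59837067e+01, -4.91763926e+01,  7.67787010e-02,
        3.56096460e-02, -1.78631944e-04]), 'tool_pos': array([ 0.24503933, -0.54743892,  0.40368781]), 'orientation': array([-3.07053237e+00, -6.55727002e-01,  3.70404881e-04]), 'force': array([ 0.27809844,  0.36433795, -0.17818884]), 'wrist_torque': array([ 0.01472755,  0.03665111, -0.00138006]), 'gripper_force': 0.0, 'opening': 0.09319474014332649}
```

View pics/a.png

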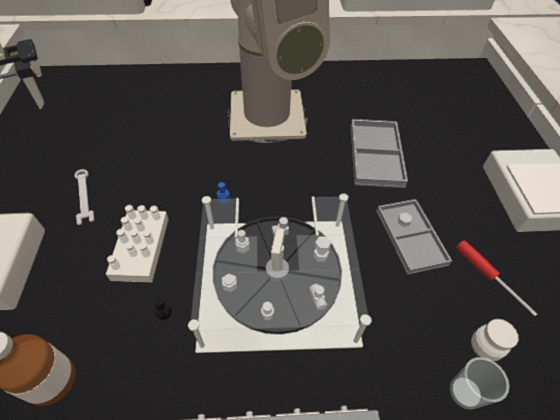

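View pics/b.png

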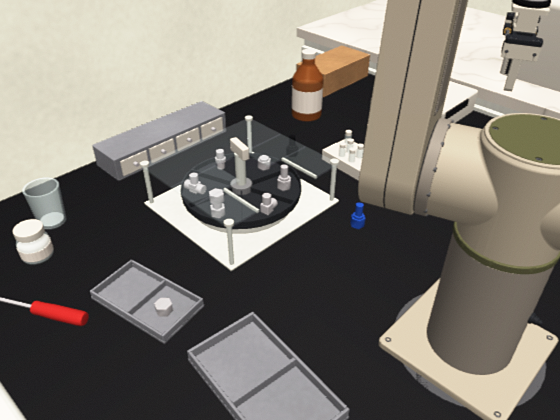

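The scene view shows the stand at about (280,270), opening toward the robot, six fittings on the disc, and the small tray at (413,235) with the nut in its upper bay. I'll enlarge both views of the carousel.

```bash
python3 - <<'E'
from h import *
a=cv2.imread('pics/a.png')[195:345,190:375];b=cv2.imread('pics/b.png')[125:275,140:345]
r=lambda i:cv2.resize(i,(800,300*0+int(800*i.shape[0]/i.shape[1])),interpolation=cv2.INTER_CUBIC)
cv2.imwrite('pics/a2.png',cv2.resize(a,None,fx=4,fy=4,interpolation=cv2.INTER_CUBIC));cv2.imwrite('pics/b2.png',cv2.resize(b,None,fx=3.9,fy=3.9,interpolation=cv2.INTER_CUBIC))
E
```

```text
(no output)
```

View pics/a2.png

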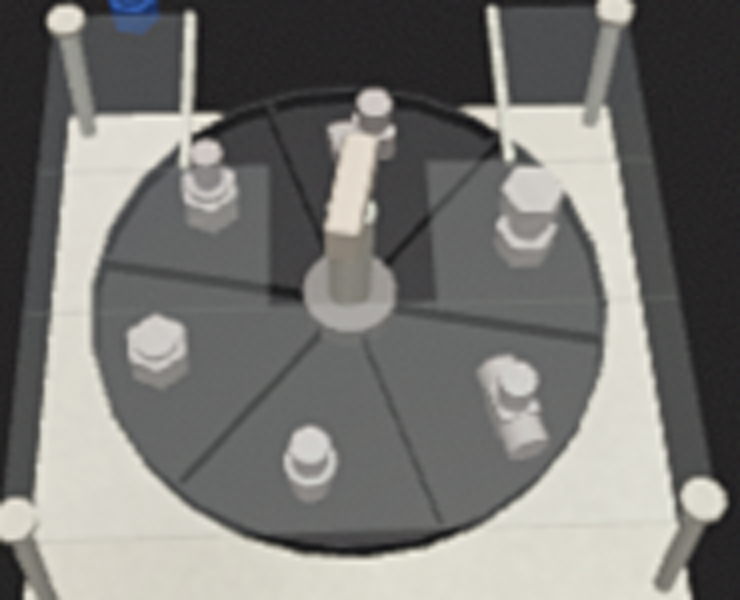

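View pics/b2.png

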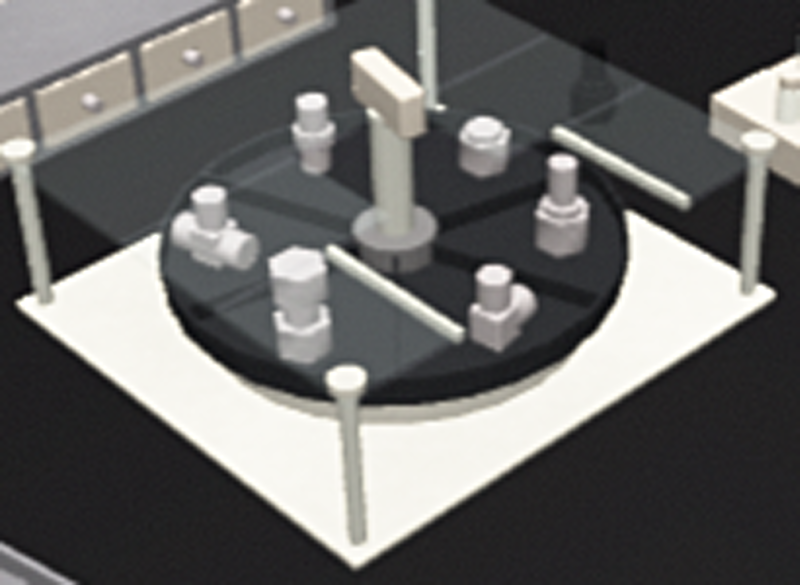

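The reducer is the one at crop-a2 (207,150), side crop (563,163): hexagon, collar, slim stem. The look-alike with a second hexagon on top is at (530,190). Next I measure poses.

```bash
python3 - <<'E'
from h import *
np.set_printoptions(precision=4,suppress=True)
S=load('a');B=load('b')
caps=np.array([onz(S,u,v,.110)[:2] for u,v in [(206.5,199.5),(343.5,197.5),(365.7,319.5),(194.5,325)]])
print('caps',caps,caps.mean(0));
fwd=caps[2]+caps[3]-caps[0]-caps[1];print('yaw',np.degrees(np.arctan2(fwd[1],fwd[0])))
capsB=np.array([onz(B,u,v,.110)[:2] for u,v in [(140+758/3.9,125+140/3.9),(140+346/3.9,125+376/3.9),(140+19/3.9,125+150/3.9)]]);print('capsB',capsB)
for n,D in (('scene',S),('side',B)):
    C=cloud(D);c0=caps.mean(0)
    near=np.linalg.norm(C[...,:2]-c0,axis=-1)<.05
    k=near&(C[...,2]>.150)&(C[...,2]<.162);p=C[k]
    print(n,'knob',k.sum(),p.mean(0),cv2.minAreaRect((p[:,:2]*1000).astype(np.float32)))
    w=p[:,:2]-p[:,:2].mean(0);e=np.linalg.svd(w,full_matrices=False)[2][0];print(' ang',np.degrees(np.arctan2(e[1],e[0])))
print('red',onz(S,241.75,232.7,.094),onz(B,284.4,166.5,.094),dep(S,241.75,233),dep(B,284,167))
for n,D,(u0,u1,v0,v1) in (('scene',S,(372,456,195,276)),('side',B,(85,207,258,348))):
    C=cloud(D)[v0:v1,u0:u1].reshape(-1,3);p=C[(C[:,2]>.0155)&(C[:,2]<.023)]
    r=cv2.minAreaRect((p[:,:2]*1000).astype(np.float32));print(n,'tray',len(p),r);print(cv2.boxPoints(r))
print('nut',dep(S,405,219),dep(B,165,307))
print('bigtray corners',[onz(S,u,v,.02)[:2] for u,v in [(353,120),(400,121),(406,184),(356,186)]])
E
```

```text
caps [[ 0.4169 -0.1434]
 [ 0.4246  0.151 ]
 [ 0.6987  0.1462]
 [ 0.6935 -0.148 ]] [0.5584 0.0014]
yaw -0.9752024229643359
capsB [[ 0.4131 -0.1411]
 [ 0.4198  0.1523]
 [ 0.6912  0.1482]]
scene knob 224 [ 0.5602 -0.0005  0.1551] ((558.1547241210938, -0.27446937561035156), (15.981287956237793, 56.742435455322266), 77.9555435180664)
 ang -12.376851881949218
side knob 129 [0.5537 0.0051 0.1542] ((555.8858642578125, 3.8229618072509766), (16.019128799438477, 55.85137939453125), 77.20935821533203)
 ang 167.9509409689841
red [ 0.4955 -0.0691  0.094 ] [ 0.4908 -0.068   0.094 ] [ 0.496  -0.0691  0.0937] [ 0.491  -0.0669  0.0931]
scene tray 630 ((460.752197265625, 318.949951171875), (182.39480590820312, 101.91190338134766), 10.29258918762207)
[[361.9178 352.7913]
 [380.1269 252.5193]
 [559.5866 285.1086]
 [541.3775 385.3806]]
side tray 1055 ((422.36578369140625, 334.65191650390625), (251.8655548095703, 140.18849182128906), 10.7442626953125)
[[285.5734 380.0402]
 [311.7081 242.3094]
 [559.1582 289.2636]
 [533.0235 426.9944]]
nut [0.424  0.3103 0.0213] [0.4075 0.3156 0.0214]
bigtray corners [array([0.0597, 0.2501]), array([0.0696, 0.3873]), array([0.3139, 0.3416]), array([0.315 , 0.2132])]
```

```bash
cat >> h.py <<'E'
from scipy.spatial.transform import Rotation as Ro
def go(x,y,z,phi,base=None):
    "grasp point x,y,z and tool-x yaw deg -> slide mm, dr"
    s=read_state();R=Ro.from_rotvec(s['orientation']);p=s['tool_pos']
    c,n=np.cos(np.radians(phi)),np.sin(np.radians(phi))
    T=Ro.from_matrix(np.array([[c,n,0],[n,-c,0],[0,0,-1]]))
    print('t',s['t'],'slide',np.round(R.inv().apply(np.array([x,y,z+.167])-p)*1000,1),'dr',np.round((R.inv()*T).as_rotvec(),4),'now yaw',np.degrees(np.arctan2(*R.as_matrix()[1::-1,0])))
E
python3 -c "
from h import *
go(.556,.002,.24,167.7)"
```

```text
t 0.1 slide [ 508.3 -374.5   -2.5] dr [-5.0000e-04 -2.1000e-03 -2.5061e+00] now yaw 24.11033814488523
```

Request:
servo_tool(increments=[{"slide":[508.3,-374.5,-2.5],"dr":[0,-0.002,-2.506],"jaw":0},{"slide":[508.3,-374.5,-2.5],"dr":[0,-0.002,-2.506],"jaw":0},{"slide":[508.3,-374.5,-2.5],"dr":[0,-0.002,-2.506],"jaw":0},{"slide":[508.3,-374.5,-2.5],"dr":[0,-0.002,-2.506],"jaw":0},{"slide":[508.3,-374.5,-2.5],"dr":[0,-0.002,-2.506],"jaw":0},{"slide":[508.3,-374.5,-2.5],"dr":[0,-0.002,-2.506],"jaw":0},{"slide":[508.3,-374.5,-2.5],"dr":[0,-0.002,-2.506],"jaw":0},{"slide":[508.3,-374.5,-2.5],"dr":[0,-0.002,-2.506],"jaw":0},{"slide":[508.3,-374.5,-2.5],"dr":[0,-0.002,-2.506],"jaw":0},{"slide":[508.3,-374.5,-2.5],"dr":[0,-0.002,-2.506],"jaw":0},{"slide":[508.3,-374.5,-2.5],"dr":[0,-0.002,-2.506],"jaw":0},{"slide":[508.3,-374.5,-2.5],"dr":[0,-0.002,-2.506],"jaw":0},{"slide":[508.3,-374.5,-2.5],"dr":[0,-0.002,-2.506],"jaw":0},{"slide":[508.3,-374.5,-2.5],"dr":[0,-0.002,-2.506],"jaw":0},{"slide":[508.3,-374.5,-2.5],"dr":[0,-0.002,-2.506],"jaw":0},{"slide":[508.3,-374.5,-2.5],"dr":[0,-0.002,-2.506],"jaw":0},{"slide":[508.3,-374.5,-2.5],"dr":[0,-0.002,-2.506],"jaw":0},{"slide":[508.3,-374.5,-2.5],"dr":[0,-0.002,-2.506],"jaw":0},{"slide":[508.3,-374.5,-2.5],"dr":[0,-0.002,-2.506],"jaw":0},{"slide":[508.3,-374.5,-2.5],"dr":[0,-0.002,-2.506],"jaw":0}])

```text
t: 2.1
tool_pos: [0.556, 0.0018, 0.407]
orientation: [-0.341, -3.123, 0.002]
force: [-1.1, 0.1, -0.2]
opening: 0.0927
gripper_force: 0.0
```

```bash
python3 - <<'E'
from h import *
np.set_printoptions(precision=4,suppress=True)
s=read_state();print(s['t'],s['q'],s['tool_pos'])
shot('wrist','w1');go(.556,.002,.24,167.7)
S=load('w1');C=cloud(S);k=(np.linalg.norm(C[...,:2]-[.557,.002],axis=-1)<.045)&(C[...,2]>.150)&(C[...,2]<.162);p=C[k]
if len(p): print(len(p),p.mean(0),cv2.minAreaRect((p[:,:2]*1000).astype(np.float32)))
E
```

```text
2.1 [-0.0885  0.0109  1.6092 -0.0015  1.5216 -1.4418] [0.556  0.0018 0.407 ]
t 2.15 slide [0.1 0.2 0.1] dr [-0.0015  0.0002 -0.0023] now yaw 167.570500341665
1831 [0.5536 0.0002 0.1572] ((554.99365234375, 0.0042629241943359375), (15.517033576965332, 54.81064987182617), 77.17597961425781)
```

View pics/w1.png

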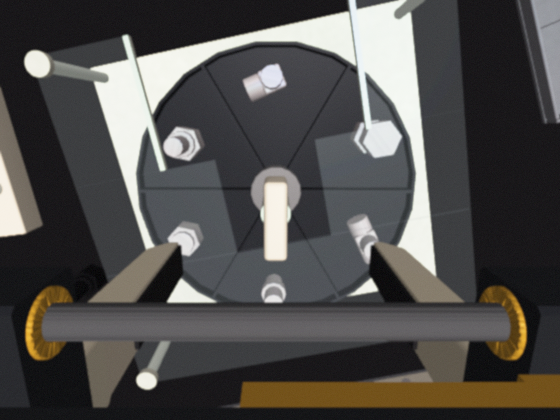

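The wrist view shows the knob at (275,220) along the tool x axis, and the reducer at (180,145). Next: descend and grip the knob.

Request:
servo_tool(increments=[{"slide":[0.3,-1,40],"dr":[0,0,0.005],"jaw":0},{"slide":[0.3,-1,75],"dr":[0,0,0.005],"jaw":0},{"slide":[0.3,-1,90],"dr":[0,0,0.005],"jaw":0},{"slide":[0.3,-1,95],"dr":[0,0,0.005],"jaw":0.4},{"slide":[0.3,-1,95],"dr":[0,0,0.005],"jaw":0.6},{"slide":[0.3,-1,95],"dr":[0,0,0.005],"jaw":0.7},{"slide":[0.3,-1,95],"dr":[0,0,0.005],"jaw":0.8},{"slide":[0.3,-1,95],"dr":[0,0,0.005],"jaw":0.9},{"slide":[0.3,-1,95],"dr":[0,0,0.005],"jaw":1},{"slide":[0.3,-1,95],"dr":[0,0,0.005],"jaw":1},{"slide":[0.3,-1,95],"dr":[0,0,0.005],"jaw":1},{"slide":[0.3,-1,95],"dr":[0,0,0.005],"jaw":1},{"slide":[0.3,-1,95],"dr":[0,0,0.005],"jaw":1}], force=25)

```text
t: 3.45
tool_pos: [0.5557, 0.0012, 0.3122]
orientation: [0.344, 3.122, -0.0]
force: [0.7, 4.4, -0.4]
opening: 0.0207
gripper_force: 25.0
```

```bash
python3 - <<'E'
from h import *
np.set_printoptions(precision=4,suppress=True)
S=load('w1');print('red',onz(S,177,147,.094))
for u,v in [(137.5,187),(414.5,188),(276,42)]: print(onz(S,u,v,.052))
print([onz(S,u,v,.110) for u,v in [(39,64),(148,380)]])
s=read_state();print(s['tool_pos'],s['force'],s['wrist_torque'],s['opening'],s['gripper_force'])
E
```

```text
red [ 0.4948 -0.0688  0.094 ]
[ 0.5243 -0.1283  0.052 ]
[0.5818 0.1299 0.052 ]
[0.4279 0.0282 0.052 ]
[array([ 0.4154, -0.1453,  0.11  ]), array([ 0.6924, -0.15  ,  0.11  ])]
[0.5557 0.0012 0.3122] [ 0.7292  4.4071 -0.3808] [ 0.7698 -0.3345  0.0638] 0.020650090227210392 25.004139840602875
```

Request:
servo_tool(increments=[{"slide":[0,0,0],"dr":[0,0,0.05],"jaw":1},{"slide":[0,0,0],"dr":[0,0,0.14],"jaw":1},{"slide":[0,0,0],"dr":[0,0,0.24],"jaw":1},{"slide":[0,0,0],"dr":[0,0,0.34],"jaw":1},{"slide":[0,0,0],"dr":[0,0,0.44],"jaw":1},{"slide":[0,0,0],"dr":[0,0,0.54],"jaw":1},{"slide":[0,0,0],"dr":[0,0,0.64],"jaw":1},{"slide":[0,0,0],"dr":[0,0,0.73],"jaw":1},{"slide":[0,0,0],"dr":[0,0,0.8],"jaw":1},{"slide":[0,0,0],"dr":[0,0,0.84],"jaw":1},{"slide":[0,0,0],"dr":[0,0,0.86],"jaw":1},{"slide":[0,0,0],"dr":[0,0,0.86],"jaw":1},{"slide":[0,0,0],"dr":[0,0,0.86],"jaw":1}])

```text
t: 4.75
tool_pos: [0.5561, 0.0019, 0.3122]
orientation: [1.613, 2.694, 0.003]
force: [5.7, 8.5, -3.2]
opening: 0.0207
gripper_force: 25.0
```

```bash
python3 - <<'E'
from h import *
np.set_printoptions(precision=4,suppress=True)
go(.5555,.001,.145,118)
s=read_state();print(s['force'],s['wrist_torque'],s['opening'],s['gripper_force'])
shot('scene','a3');shot('side','b3');shot('wrist','w3')
a=cv2.imread('pics/a3.png')[185:285,230:330];b=cv2.imread('pics/b3.png')[125:225,190:290]
f=lambda i:cv2.resize(i,(400,400),interpolation=cv2.INTER_CUBIC)
w=cv2.imread('pics/w3.png')
cv2.imwrite('pics/c3.png',np.hstack([f(a),f(b)]))
E
```

```text
t 4.75 slide [-0.5 -0.9  0.2] dr [0.0021 0.0001 0.003 ] now yaw 118.1727893881701
[ 5.6825  8.483  -3.195 ] [ 1.26   -1.0295  0.0574] 0.02073790451681293 24.999563097953796
```

View pics/c3.png

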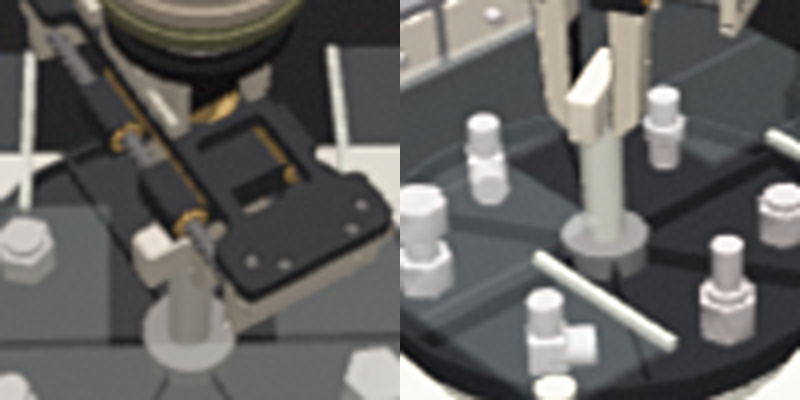

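Request:
servo_tool(increments=[{"slide":[0,0,0],"dr":[0,0,0],"jaw":0.5},{"slide":[0,0,0],"dr":[0,0,0],"jaw":0.2},{"slide":[0,0,0],"dr":[0,0,0],"jaw":0},{"slide":[0,0,0],"dr":[0,0,0],"jaw":0},{"slide":[0,0,0],"dr":[0,0,0],"jaw":0},{"slide":[0,0,0],"dr":[0,0,0],"jaw":0},{"slide":[0,0,-30],"dr":[0,0,0],"jaw":0},{"slide":[0,0,-70],"dr":[0,0,0],"jaw":0},{"slide":[0,0,-100],"dr":[0,0,0],"jaw":0},{"slide":[0,0,-100],"dr":[0,0,0],"jaw":0}])

```text
t: 5.9
tool_pos: [0.5567, 0.0008, 0.4182]
orientation: [1.61, 2.687, 0.004]
force: [-0.5, -1.1, 0.2]
opening: 0.0917
gripper_force: 0.0
```

```bash
python3 - <<'E'
from h import *
np.set_printoptions(precision=4,suppress=True)
print('side red',onz(load('b3'),271.75,185.5,.094))
shot('wrist','w4');shot('side','b4')
go(.4585,.003,.21,179)
for n in('b4','w4'):
    C=cloud(load(n));m=(C[...,2]>.086)&(C[...,2]<.1)&(np.linalg.norm(C[...,:2]-[.459,.003],axis=-1)<.03);p=C[m];print(n,len(p),p.mean(0) if len(p) else 0,(p.min(0),p.max(0)) if len(p) else 0)
E
```

```text
side red [0.4601 0.0015 0.094 ]
t 6.0 slide [ 47.9 -84.8  35.9] dr [-0.0004  0.0029 -1.0624] now yaw 118.12839124233903
b4 46 [0.4607 0.0038 0.0914] (array([ 0.4523, -0.0048,  0.0866]), array([0.4688, 0.0107, 0.0947]))
w4 322 [0.4619 0.0003 0.0948] (array([ 0.4535, -0.008 ,  0.0861]), array([0.4691, 0.0073, 0.0977]))
```

View pics/w4.png

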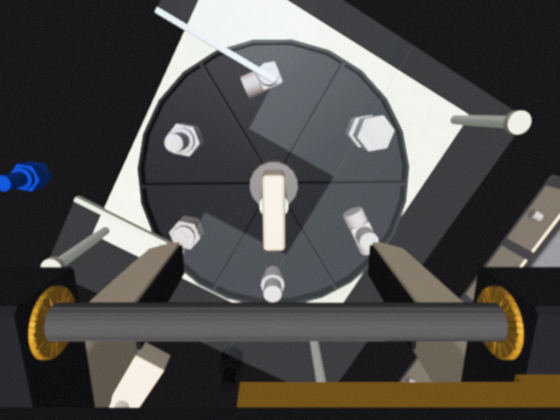

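```bash
python3 - <<'E'
from h import *
np.set_printoptions(precision=4,suppress=True)
S=load('w4');a=onz(S,519,122,.110);b=onz(S,52,265,.110);print(a,b,(a+b)/2)
d=(a-b)[:2];print('diag ang',np.degrees(np.arctan2(d[1],d[0])))
A=load('a');c=[onz(A,u,v,.110)[:2] for u,v in [(206.5,199.5),(343.5,197.5),(365.7,319.5),(194.5,325)]];d=c[2]-c[0];print('scene diag',np.degrees(np.arctan2(d[1],d[0])),np.linalg.norm(d))
C=cloud(S);k=(np.linalg.norm(C[...,:2]-[.557,.002],axis=-1)<.045)&(C[...,2]>.150)&(C[...,2]<.162);p=C[k];print(cv2.minAreaRect((p[:,:2]*1000).astype(np.float32)))
print('disc',[onz(S,u,v,.052) for u,v in [(139,183),(409,182),(275,41)]])
# stem top by image circle centre
print('stem',onz(S,178,143,.094))
# opening rails (cover edge bars)
print('rails',[onz(S,u,v,.107) for u,v in [(158,11),(271,77),(78,200),(180,246)]])
E
```

```text
[0.6973 0.1455 0.11  ] [ 0.4144 -0.1432  0.11  ] [0.5558 0.0012 0.11  ]
diag ang 45.581348244993144
scene diag 45.790565505082704 0.4040451349755258
((555.4207153320312, -0.19428634643554688), (15.558145523071289, 55.82376480102539), 28.36781883239746)
disc [array([ 0.4389, -0.061 ,  0.052 ]), array([0.6725, 0.0651, 0.052 ]), array([0.4958, 0.1152, 0.052 ])]
stem [0.4646 0.0008 0.094 ]
rails [array([0.4149, 0.0839, 0.107 ]), array([0.5093, 0.0828, 0.107 ]), array([ 0.4129, -0.079 ,  0.107 ]), array([ 0.5048, -0.0764,  0.107 ])]
```

The reducer is about 2 mm (1.5°) short of the middle, so I regrip the knob and nudge it.

Request:
servo_tool(increments=[{"slide":[0,0,50],"dr":[0,0,0],"jaw":0},{"slide":[0,0,85],"dr":[0,0,0],"jaw":0.4},{"slide":[0,0,100],"dr":[0,0,0],"jaw":0.6},{"slide":[0,0,100],"dr":[0,0,0],"jaw":0.8},{"slide":[0,0,100],"dr":[0,0,0],"jaw":1},{"slide":[0,0,100],"dr":[0,0,0],"jaw":1},{"slide":[0,0,100],"dr":[0,0,0],"jaw":1},{"slide":[0,0,100],"dr":[0,0,0],"jaw":1},{"slide":[0,0,100],"dr":[0,0,0],"jaw":1},{"slide":[0,0,100],"dr":[0,0,0],"jaw":1},{"slide":[0,0,100],"dr":[0,0,0.015],"jaw":1},{"slide":[0,0,100],"dr":[0,0,0.03],"jaw":1},{"slide":[0,0,100],"dr":[0,0,0.035],"jaw":1},{"slide":[0,0,100],"dr":[0,0,0.035],"jaw":1},{"slide":[0,0,100],"dr":[0,0,0.035],"jaw":1}])

```text
t: 7.5
tool_pos: [0.5564, 0.0013, 0.3126]
orientation: [1.66, 2.664, 0.002]
force: [6.1, 3.2, -2.7]
opening: 0.0208
gripper_force: 25.0
```

Request:
servo_tool(increments=[{"slide":[0,0,0],"dr":[0,0,0],"jaw":0.5},{"slide":[0,0,0],"dr":[0,0,0],"jaw":0.2},{"slide":[0,0,0],"dr":[0,0,0],"jaw":0},{"slide":[0,0,0],"dr":[0,0,0],"jaw":0},{"slide":[0,0,0],"dr":[0,0,0],"jaw":0},{"slide":[0,0,0],"dr":[0,0,0],"jaw":0},{"slide":[0,0,-30],"dr":[0,0,0],"jaw":0},{"slide":[0,0,-70],"dr":[0,0,0],"jaw":0},{"slide":[0,0,-100],"dr":[0,0,0],"jaw":0},{"slide":[0,0,-100],"dr":[0,0,0],"jaw":0},{"slide":[0,0,-100],"dr":[0,0,0],"jaw":0}])

```text
t: 8.6
tool_pos: [0.5558, 0.0009, 0.4131]
orientation: [1.66, 2.664, -0.001]
force: [-0.1, 0.3, -0.2]
opening: 0.0929
gripper_force: 0.0
```

```bash
python3 - <<'E'
from h import *
np.set_printoptions(precision=4,suppress=True)
shot('wrist','w5');shot('side','b5')
go(.461,.002,.21,179)
for n in('b5','w5'):
    C=cloud(load(n));m=(C[...,2]>.086)&(C[...,2]<.1)&(np.linalg.norm(C[...,:2]-[.459,.003],axis=-1)<.03);p=C[m];print(n,len(p),p.mean(0),p.min(0),p.max(0))
    k=(np.linalg.norm(C[...,:2]-[.557,.002],axis=-1)<.045)&(C[...,2]>.150)&(C[...,2]<.162);p=C[k];print(cv2.minAreaRect((p[:,:2]*1000).astype(np.float32)))
E
```

```text
t 8.7 slide [ 42.5 -84.1  34. ] dr [-0.0023 -0.001  -1.0973] now yaw 116.12747330571915
b5 48 [0.4608 0.005  0.0913] [ 0.4543 -0.0046  0.0865] [0.47   0.0129 0.0949]
((555.9996337890625, 2.9514694213867188), (16.579269409179688, 56.370025634765625), 29.151046752929688)
w5 331 [0.4619 0.0018 0.0947] [ 0.4535 -0.0066  0.0862] [0.469  0.0089 0.0976]
((555.7481079101562, -0.5453758239746094), (15.930936813354492, 56.68754577636719), 26.713895797729492)
```

Request:
servo_tool(increments=[{"slide":[42.5,-84,34],"dr":[-0.002,-0.001,-1.097],"jaw":0},{"slide":[42.5,-84,34],"dr":[-0.002,-0.001,-1.097],"jaw":0},{"slide":[42.5,-84,34],"dr":[-0.002,-0.001,-1.097],"jaw":0},{"slide":[42.5,-84,34],"dr":[-0.002,-0.001,-1.097],"jaw":0},{"slide":[42.5,-84,34],"dr":[-0.002,-0.001,-1.097],"jaw":0},{"slide":[42.5,-84,34],"dr":[-0.002,-0.001,-1.097],"jaw":0},{"slide":[42.5,-84,34],"dr":[-0.002,-0.001,-1.097],"jaw":0},{"slide":[42.5,-84,34],"dr":[-0.002,-0.001,-1.097],"jaw":0},{"slide":[42.5,-84,34],"dr":[-0.002,-0.001,-1.097],"jaw":0},{"slide":[42.5,-84,34],"dr":[-0.002,-0.001,-1.097],"jaw":0},{"slide":[42.5,-84,34],"dr":[-0.002,-0.001,-1.097],"jaw":0},{"slide":[42.5,-84,34],"dr":[-0.002,-0.001,-1.097],"jaw":0}])

```text
t: 9.9
tool_pos: [0.4614, 0.002, 0.3779]
orientation: [0.029, 3.14, -0.0]
force: [-0.4, 0.6, 0.2]
opening: 0.0929
gripper_force: 0.0
```

```bash
python3 - <<'E'
from h import *
np.set_printoptions(precision=4,suppress=True)
shot('wrist','w6')
go(.461,.002,.0895,179)
C=cloud(load('w6'));m=(C[...,2]>.086)&(C[...,2]<.1)&(np.linalg.norm(C[...,:2]-[.459,.003],axis=-1)<.03);p=C[m];print(len(p),p.mean(0),p.min(0),p.max(0))
E
```

```text
t 9.95 slide [  0.6   0.  121.6] dr [-0.0004  0.0017 -0.001 ] now yaw 178.943666649564
366 [0.4598 0.0012 0.095 ] [ 0.4531 -0.0066  0.0861] [0.468  0.0087 0.0976]
```

View pics/w6.png

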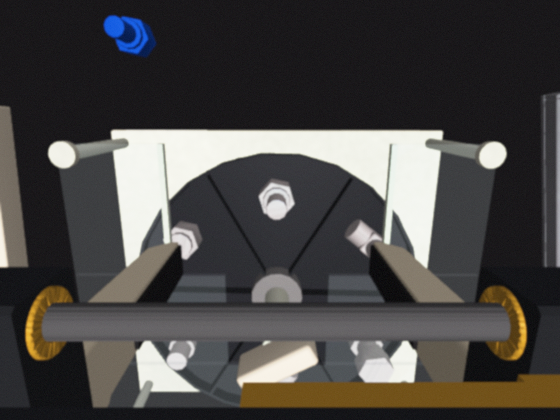

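The reducer is at (277,203), midway between the rails at columns 165 and 388. Descending to grip the stem.

Request:
servo_tool(increments=[{"slide":[0.5,0,45],"dr":[0,0,0],"jaw":0.3},{"slide":[0.5,0,85],"dr":[0,0,0],"jaw":0.3},{"slide":[0.5,0,105],"dr":[0,0,0],"jaw":0.3},{"slide":[0.5,0,115],"dr":[0,0,0],"jaw":0.3},{"slide":[0.5,0,120.5],"dr":[0,0,0],"jaw":0.3},{"slide":[0.5,0,120.5],"dr":[0,0,0],"jaw":0.3},{"slide":[0.5,0,120.5],"dr":[0,0,0],"jaw":0.5},{"slide":[0.5,0,120.5],"dr":[0,0,0],"jaw":0.65},{"slide":[0.5,0,120.5],"dr":[0,0,0],"jaw":0.75},{"slide":[0.5,0,120.5],"dr":[0,0,0],"jaw":0.8},{"slide":[0.5,0,120.5],"dr":[0,0,0],"jaw":0.9},{"slide":[0.5,0,120.5],"dr":[0,0,0],"jaw":1},{"slide":[0.5,0,120.5],"dr":[0,0,0],"jaw":1},{"slide":[0.5,0,120.5],"dr":[0,0,0],"jaw":1},{"slide":[0.5,0,120.5],"dr":[0,0,0],"jaw":1}], force=25)

```text
t: 11.45
tool_pos: [0.4612, 0.002, 0.2577]
orientation: [0.028, 3.14, -0.001]
force: [0.3, -0.1, -0.7]
opening: 0.0154
gripper_force: 25.0
```

```bash
python3 - <<'E'
from h import *
s=read_state();print(s['t'],s['tool_pos'],s['force'],s['opening'],s['gripper_force'])
shot('side','b7')
b=cv2.imread('pics/b7.png')[140:240,220:320];cv2.imwrite('pics/c7.png',cv2.resize(b,(500,500),interpolation=cv2.INTER_CUBIC))
E
```

```text
11.45 [0.46116666 0.0020027  0.25767388] [ 0.3105808  -0.13046754 -0.67131049] 0.015426769136845351 24.986886978149414
```

View pics/c7.png

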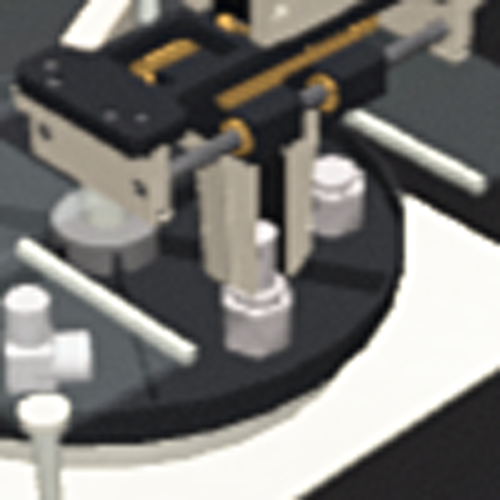

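The gripper holds the stem just above the collar. Lifting and carrying it to the tray.

Request:
servo_tool(increments=[{"slide":[0,0,-10],"dr":[0,0,0],"jaw":1},{"slide":[0,0,-30],"dr":[0,0,0],"jaw":1},{"slide":[0,0,-60],"dr":[0,0,0],"jaw":1},{"slide":[0,0,-90],"dr":[0,0,0],"jaw":1},{"slide":[0,0,-115],"dr":[0,0,0],"jaw":1},{"slide":[0,0,-130],"dr":[0,0,0],"jaw":1},{"slide":[-1,10,-130],"dr":[0,0,0],"jaw":1},{"slide":[-4,35,-130],"dr":[0,0,0],"jaw":1},{"slide":[-8,70,-130],"dr":[0,0,0],"jaw":1},{"slide":[-12,105,-130],"dr":[0,0,0],"jaw":1},{"slide":[-16,140,-130],"dr":[0,0,0],"jaw":1},{"slide":[-20,175,-130],"dr":[0,0,0],"jaw":1},{"slide":[-24,210,-130],"dr":[0,0,0],"jaw":1},{"slide":[-27,245,-130],"dr":[0,0,0],"jaw":1},{"slide":[-31,280,-130],"dr":[0,0,0],"jaw":1},{"slide":[-34,310,-130],"dr":[0,0,0],"jaw":1},{"slide":[-35,325,-130],"dr":[0,0,0],"jaw":1},{"slide":[-35,327,-130],"dr":[0,0,0],"jaw":1},{"slide":[-35,327,-130],"dr":[0,0,0],"jaw":1},{"slide":[-35,327,-130],"dr":[0,0,0],"jaw":1}])

```text
t: 13.5
tool_pos: [0.5018, 0.3273, 0.3873]
orientation: [0.029, 3.14, -0.002]
force: [-0.2, -0.5, -1.3]
opening: 0.0152
gripper_force: 25.0
```

```bash
python3 - <<'E'
from h import *
s=read_state();print(s['t'],s['tool_pos'],s['force'],s['opening'],s['gripper_force'])
shot('wrist','w8');go(.502,.328,.004+.0507,179)
C=cloud(load('w8')).reshape(-1,3);p=C[(C[:,2]>.0155)&(C[:,2]<.023)&(C[:,0]>.33)&(C[:,1]>.2)&(C[:,1]<.42)]
print(len(p),cv2.minAreaRect((p[:,:2]*1000).astype(np.float32)))
E
```

```text
13.5 [0.50176779 0.32731912 0.38729141] [-0.18022992 -0.4863912  -1.34071391] 0.015242657176568348 24.985550343990326
t 13.55 slide [  0.2   0.9 165.9] dr [-0.0008  0.0019 -0.0016] now yaw 178.90873577729045
3276 ((454.30694580078125, 340.4337158203125), (180.4831085205078, 143.4113311767578), 10.218122482299805)
```

View pics/w8.png

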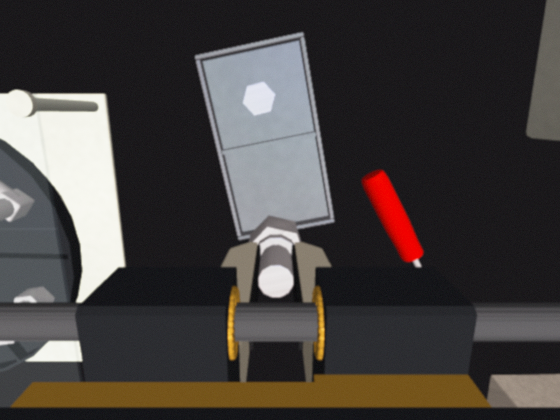

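The reducer hangs upright in the gripper; the tray's corners are at about (196,56), (303,34), (333,222), (238,240), with the empty bay at the bottom.

```bash
python3 - <<'E'
from h import *
S=load('w8');c=np.array([onz(S,u,v,.02)[:2] for u,v in [(196,56),(303,34),(333,222),(238,240)]]);print(c,c.mean(0))
x=(c[2]+c[3]-c[0]-c[1])/2;x/=np.linalg.norm(x);print('bay',c.mean(0)+.044*x)
E
```

```text
[[0.37937254 0.25580862]
 [0.36281602 0.35249492]
 [0.53840491 0.38332492]
 [0.55613651 0.28605601]] [0.4591825  0.31942112]
bay [0.50253599 0.32693608]
```

Request:
servo_tool(increments=[{"slide":[-0.5,0,15],"dr":[0,0,0],"jaw":1},{"slide":[-0.5,0,45],"dr":[0,0,0],"jaw":1},{"slide":[-0.5,0,80],"dr":[0,0,0],"jaw":1},{"slide":[-0.5,0,115],"dr":[0,0,0],"jaw":1},{"slide":[-0.5,0,140],"dr":[0,0,0],"jaw":1},{"slide":[-0.5,0,155],"dr":[0,0,0],"jaw":1},{"slide":[-0.5,0,161],"dr":[0,0,0],"jaw":1},{"slide":[-0.5,0,163],"dr":[0,0,0],"jaw":1},{"slide":[-0.5,0,164],"dr":[0,0,0],"jaw":1},{"slide":[-0.5,0,164.8],"dr":[0,0,0],"jaw":1},{"slide":[-0.5,0,165.4],"dr":[0,0,0],"jaw":1},{"slide":[-0.5,0,165.8],"dr":[0,0,0],"jaw":1},{"slide":[-0.5,0,165.8],"dr":[0,0,0],"jaw":1},{"slide":[-0.5,0,165.8],"dr":[0,0,0],"jaw":1}])

```text
t: 14.95
tool_pos: [0.5026, 0.3283, 0.222]
orientation: [0.028, 3.139, -0.0]
force: [-0.0, -0.1, -1.1]
opening: 0.0151
gripper_force: 25.0
```

Request:
servo_tool(increments=[{"slide":[0,0,0.3],"dr":[0,0,0],"jaw":1},{"slide":[0,0,0.6],"dr":[0,0,0],"jaw":1},{"slide":[0,0,0.8],"dr":[0,0,0],"jaw":1},{"slide":[0,0,0.8],"dr":[0,0,0],"jaw":1}])

```text
t: 15.35
tool_pos: [0.5027, 0.3284, 0.2217]
orientation: [0.028, 3.139, -0.0]
force: [-2.4, 0.2, 4.2]
opening: 0.0154
gripper_force: 25.0
```

Contact is confirmed at +4 N. Opening the gripper gently and retreating.

Request:
servo_tool(increments=[{"slide":[0,0,0],"dr":[0,0,0],"jaw":0.8},{"slide":[0,0,0],"dr":[0,0,0],"jaw":0.7},{"slide":[0,0,0],"dr":[0,0,0],"jaw":0.55},{"slide":[0,0,0],"dr":[0,0,0],"jaw":0.5},{"slide":[0,0,0],"dr":[0,0,0],"jaw":0.5},{"slide":[0,0,0],"dr":[0,0,0],"jaw":0.5},{"slide":[0,0,-10],"dr":[0,0,0],"jaw":0.5},{"slide":[0,0,-30],"dr":[0,0,0],"jaw":0.5},{"slide":[0,0,-70],"dr":[0,0,0],"jaw":0.5},{"slide":[0,0,-110],"dr":[0,0,0],"jaw":0.5},{"slide":[0,0,-150],"dr":[0,0,0],"jaw":0.5},{"slide":[0,0,-180],"dr":[0,0,0],"jaw":0.5},{"slide":[0,0,-180],"dr":[0,0,0],"jaw":0.5},{"slide":[0,0,-180],"dr":[0,0,0],"jaw":0.5}])

```text
t: 16.75
tool_pos: [0.5024, 0.3284, 0.4028]
orientation: [0.028, 3.137, 0.002]
force: [0.2, -0.2, -0.6]
opening: 0.0467
gripper_force: 0.0
```

```bash
python3 - <<'E'
from h import *
s=read_state();print(s['t'],s['tool_pos'],s['force'],s['opening'])
shot('side','b9')
b=cv2.imread('pics/b9.png')[120:350,60:330];cv2.imwrite('pics/c9.png',cv2.resize(b,(700,596),interpolation=cv2.INTER_CUBIC))
E
```

```text
16.75 [0.50237885 0.32844923 0.40278554] [ 0.15724155 -0.24084845 -0.6321601 ] 0.04670590050813904
```

View pics/c9.png

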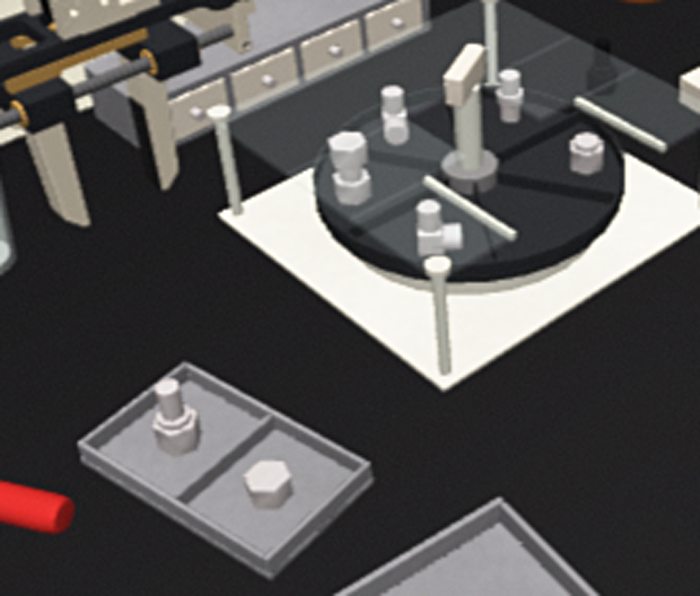

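The reducer stands upright in the empty bay, at crop (176,420), and the gripper is clear.

```bash
python3 -c "
from plant import *
print(close_job())"
```

```text
the job is handed in; nothing more can be done
None
```

The carousel was turned to bring the reducer to the middle of the opening and released, then the reducer was lifted out and set upright in the empty bay of the smaller tray; the job was handed in at about 17 s.

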